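# Hang the deep basket on the kitchen rail

## Robot

A 6-joint arm with a two-finger parallel gripper is mounted at the origin on the work surface. World frame = base frame: x ahead of the robot, y to its left, z up, the work surface at z = 0. Lengths are in m, angles in rad, forces in N, time in s.
With the tool pointing down it reaches from about 0.35 to 0.95 m from the base axis. Payload 17.4 kg.
Tool frame: the origin (TCP) lies at the very end of the fingers, on their centre line; the grasp point (between the pads) lies 19 mm behind it; z points along the fingers, y is the line along which they close (so a half turn about z gives the same grasp; the last joint's range is limited). The gripper opens to 93 mm and grips with 3 to 60 N. Pads are 15 mm wide; open, the fingers measure 128 mm over their backs; the gripper's body (75 mm by 188 mm) begins 65 mm behind the grasp point.
Start: joints at [1.285, 0.116, 1.442, -0, 1.584, -0.038], TCP at [0.166, 0.654, 0.194] pointing down, gripper open.
Joint ranges: [-2.83, 2.83], [-0.83, 2.19], [0.07, 2.5], [-1.14, 4.28], [0.01, 3], [-2.97, 2.97]. Speed limits (rad/s): [1.89, 1.89, 2.22, 3.14, 3.14, 3.14].

## Interface

Orientations are given as a unit quaternion [x, y, z, w].
In Python, from plant import r, state, imaging gives the robot as it stands. Calls block until the motion is done:
- r.goto(position, orientation): joint-space move of the TCP to a pose.
- r.movel(position, attitude=None, rate=0.15, until_force=None): straight line of the TCP; attitude=None keeps the orientation; rate is the mean speed in m/s. With until_force (N) it stops when the force on the tool has changed by that much, and returns True; else False.
- r.move_j(angles): joint-space move.
- r.set_gripper(opening, grasp_force=None): finger opening in m; grasp_force is the grip in N (None keeps the last); returns when the fingers have stopped.
- r.dwell(seconds).
- r.inverse_kinematics(position, orientation): joint angles nearest the present ones, or None.
- state(): the state.
- imaging.capture(name): name is "side" or "top"; returns a dict with "pixels" (384x512x3 uint8, red, green, blue), "fovy" (degrees; the focal length in pixels is half the picture's height over the tangent of half this angle, whatever the lens; pixels are square), "cx", "cy" (the principal point, pixels), "R" (3x3) and "t" (3): a world point X has camera coordinates R X + t. Camera axes: x right, y down, z forward; pixel columns grow to the right and rows downward; lengths in m; the calibration is good to about 2 mm. A picture is of the moment at which its call begins. There is no depth.
A pose or a line that the arm cannot do raises r.MotionError and nothing moves.
- r.finish_job(): hands the job in; it is judged then, once.
The state is a dict: "time": time; "joint_pos": joint angles; "qvel": joint speeds; "joint_efforts": joint torques, N m; "tool_pos": TCP position; "tool_rot": TCP orientation; "ft_force": force on the tool from outside, world axes, zero at the start; "ft_torque": the same for the moment, N m; "finger_gap": finger opening in m; "finger_force": force on a finger pad.
Only numpy, scipy, OpenCV 4.12 (cv2) and the standard library are available. Lean on these libraries where they do the work, as an engineer would, in place of code of your own. Each camera call takes 0.05 s, during which the arm holds its last target. There are 200 camera calls.

## Task

Hang the deep white basket by its steel hook on the free stretch of the upper bar of the rail, next to the ladle. Set the hook right down over the bar before you let go, so that the basket stays hanging there upright and square to the bar. Leave the shallow basket standing where it is.

Things in the scene. Friction and masses are not known exactly. Their poses are not given: they have to be found in the camera images.
- deep_basket: The deeper of two white slotted plastic baskets, 80 (x) x 110 (y) x 90 mm high, about 250 g, open at the top. Origin: centre of its underside, z up. On its +x side an upright dark steel strap, 50 mm wide (y), 8 mm thick, rises above the basket and bends over to +x as a hook that opens downward. Most of the weight lies to -x of the hook; hung, the strap leans on the rail's lower bar
- deep_basket_hook (a point): Middle of the underside of the hook's flat crest, 60 mm to +x of the basket's origin and 150 mm above its bottom: the point to lay on the bar's top. The crest is flat 12 mm either way in x: to the strap on -x and, on +x, to a lip that slopes 15 mm further out and 28 mm down. Axes as the basket's
- deep_basket_tongue (a point): Where to grip the deep basket: middle of the flat upright steel tongue on top of its strap, 8 mm thick (x), 30 mm wide (y), reaching 36 mm below this point (to the crest's top) and 24 mm above it. It is 42 mm above and 16 mm to -x of the hook point. Pinch it across its thickness, above the crest, to stay clear of the bar. Axes as the basket's
- shallow_basket: A bystander to be left where it stands: the same kind of basket with the same hook and tongue, but only 45 mm deep and 171 mm high over all (the deep one is 216 mm). Origin: centre of its underside, z up
- rail_free (a point): Middle of the free stretch of the upper bar of a fixed dark steel rail frame, on the bar's top, 185 mm above the table. Bar 12 mm thick, along this point's y, free for 120 mm to -y (then a post, 4 mm higher) and to +y (then a hung ladle). A lower bar like it lies 110 mm below. -x faces the robot: with its x along this x the basket hangs on the robot's side, bottom 35 mm above the table
Mind the look-alikes: they are no part of the job. Leave any red look-alike of the deep_basket alone.

How it is judged:
By the outcome, as a careful person would: the job done as asked, in the order asked, and still so for the second after the job is handed in, with the robot touching nothing.
It also fails if it takes over 40 s, if anything falls off the work surface, if the arm or the gripper's body presses on something with over 40 N, if the wrist force passes 120 N, or if a joint passes its speed limit or range.

## Working session

There is one attempt and no reset: what is moved stays moved. The work goes in short steps, each a Python script; the robot and the scene stay as the last script left them, time stands still between calls to the robot, and variables do not carry over. Pictures are saved under pics/ and viewed, at most 10 in all, crops included, and the job is handed in when it is done.

```bash
ls; mkdir -p pics; python3 - <<'E'
from plant import r,state,imaging
import cv2,numpy as np
for n in("side","top"):
    c=imaging.capture(n); cv2.imwrite(f"pics/{n}0.png",c["pixels"][:,:,::-1])
    print(n,c["fovy"],c["cx"],c["cy"],np.round(c["R"],4).tolist(),np.round(c["t"],4).tolist(),{k:v for k,v in c.items() if k not in("pixels","R","t")}.keys())
s=state();print(s["time"],s["tool_pos"],s["tool_rot"],s["finger_gap"])
E
```

```text
pics
side 50.820081782191004 255.8530113547652 188.74900981573117 [[0.7364, -0.6765, 0.0018], [-0.429, -0.469, -0.772], [0.5231, 0.5677, -0.6356]] [-0.3424, 0.3118, 0.7449] dict_keys(['fovy', 'cx', 'cy'])
top 50.4716083413388 252.33085943648123 192.89740652568082 [[-0.0123, -0.9999, -0.0035], [-0.9819, 0.0127, -0.1887], [0.1888, 0.0012, -0.982]] [-0.0088, 0.4842, 1.1691] dict_keys(['fovy', 'cx', 'cy'])
0.1 [0.16549705 0.6541709  0.1932727 ] [ 1.23579968e-01  9.92334469e-01 -5.34203392e-04 -8.98713804e-05] 0.0930293802452096
```

View pics/side0.png

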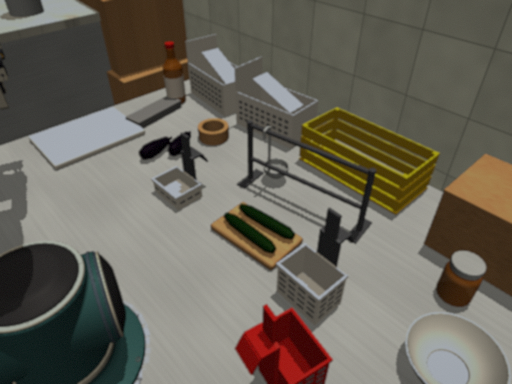

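View pics/top0.png

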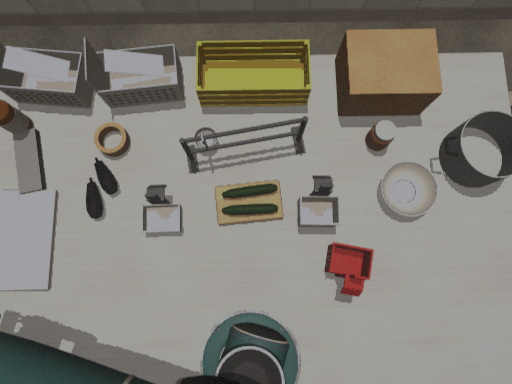

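Side view candidates: deep white basket at (311,283), with its strap at (329,235); shallow white basket at (178,187); red look-alike at (285,350). I choose the one at (311,283), which is top-view (319,212). The rail's upper bar runs from side (250,125) to (372,172), with the ladle near the left post, so the free stretch is on the right. I'll check this in close crops.

```bash
python3 - <<'E'
import cv2,numpy as np
s=cv2.imread("pics/side0.png");t=cv2.imread("pics/top0.png")
def crop(im,x,y,w,h,k):
    o=cv2.resize(im[y:y+h,x:x+w],None,fx=k,fy=k,interpolation=cv2.INTER_CUBIC)
    for i in range(0,w,20): cv2.putText(o,str(x+i),(i*k,10),0,.35,(0,0,255),1);cv2.line(o,(i*k,0),(i*k,h*k),(0,0,255) if 0 else (0,200,200),1) if 0 else cv2.line(o,(i*k,12),(i*k,18),(0,0,255),1)
    for i in range(0,h,20): cv2.putText(o,str(y+i),(0,i*k+4),0,.35,(0,0,255),1)
    return o
cv2.imwrite("pics/cs.png",crop(s,235,115,150,210,3)[:600] if 0 else crop(s,235,115,160,200,3))
cv2.imwrite("pics/ct.png",crop(t,170,100,190,140,4))
E
```

```text
(no output)
```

View pics/cs.png

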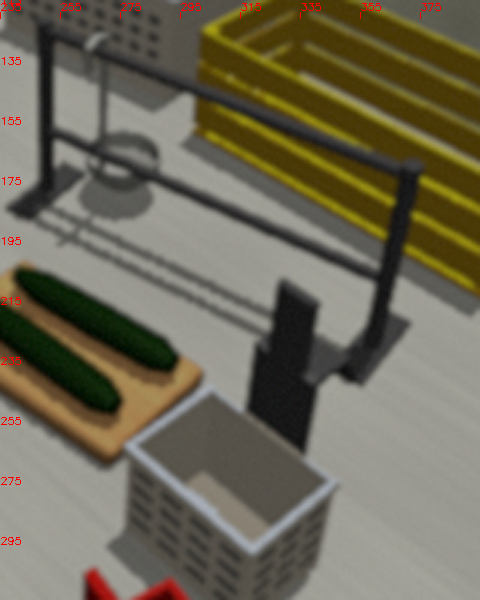

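View pics/ct.png

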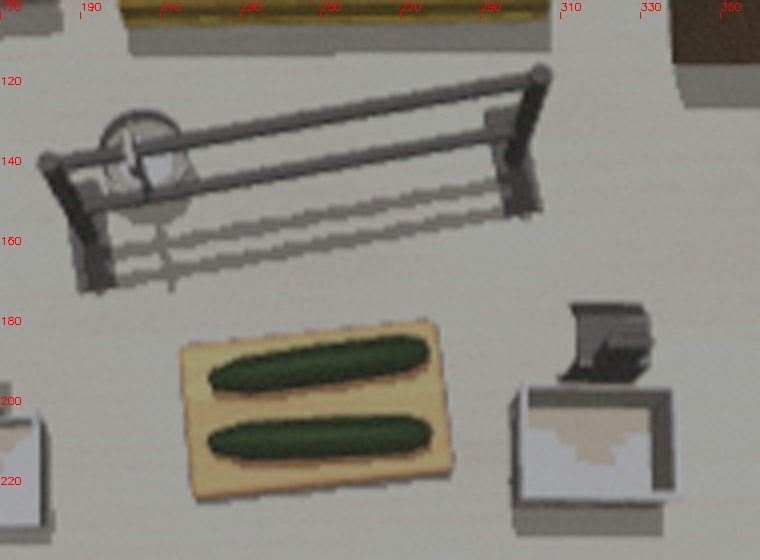

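The crops confirm the choice: a tall white basket with a strap and tongue, rim corners near side (305,244), (277,264), (319,299) and (347,276). The posts of the upper bar are at side (250,125)/(372,171) and top (182,141)/(305,119), with the ladle at top (203,136). Next I'll fit the poses.

```bash
cat > h.py <<'E'
import numpy as np
from plant import r,state,imaging
from scipy.spatial.transform import Rotation as Ro
from scipy.optimize import least_squares
def cal(n):
    c=imaging.capture(n); c["f"]=192/np.tan(np.radians(c["fovy"]/2)); return c
def proj(c,X):
    p=np.asarray(X)@np.array(c["R"]).T+c["t"]; return c["f"]*p[:,:2]/p[:,2:]+[c["cx"],c["cy"]]
def ray(c,uv,z):
    R=np.array(c["R"]);o=-R.T@c["t"];d=R.T@[(uv[0]-c["cx"])/c["f"],(uv[1]-c["cy"])/c["f"],1]
    return o+d*(z-o[2])/d[2]
def rz(a): return Ro.from_euler("z",a).as_matrix()
E
python3 - <<'E'
from h import *
S,T=cal("side"),cal("top")
for z in (.187,): print("posts",[np.round(ray(*a,z),4) for a in((S,(250,125)),(T,(182.5,140.7)),(S,(371.7,171)),(T,(305,118.7)))])
print("ladle",ray(T,(203,136),.187),ray(S,(267,130.5),.187))
tp=[(301.2,196),(338,197),(339.5,224.2),(300,225)];sp=[(305,244),(347.3,276.3),(319.3,299),(276.7,263.7)]
print("rimT",np.round([ray(T,p,.09)for p in tp],3).tolist());print("rimS",np.round([ray(S,p,.09)for p in sp],3).tolist())
print("tongue top", [np.round(ray(S,p,.216),4) for p in((329,208.3),(341.3,215))])
m=np.array([[.04,.055,.09],[.04,-.055,.09],[-.04,-.055,.09],[-.04,.055,.09]])
tt=np.array([[.040,.015,.216],[.040,-.015,.216]])
def res(p):
    f=lambda M:M@rz(p[2]).T+[p[0],p[1],0]
    return np.r_[(proj(T,f(m))-tp).ravel(),(proj(S,f(m))-sp).ravel(),(proj(S,f(tt))-[(329,208.3),(341.3,215)]).ravel()]
o=least_squares(res,[.45,-.15,0],loss="soft_l1");print(o.x,np.round(o.fun,1) if o.fun.size else 0);print(np.round(res(o.x),1))
E
```

```text
posts [array([0.5921, 0.1608, 0.187 ]), array([0.6028, 0.1716, 0.187 ]), array([ 0.6573, -0.1621,  0.187 ]), array([ 0.661 , -0.1611,  0.187 ])]
ladle [0.61537781 0.11638039 0.187     ] [0.60554396 0.11240717 0.187     ]
rimT [[0.465, -0.155, 0.09], [0.46, -0.26, 0.09], [0.382, -0.26, 0.09], [0.381, -0.149, 0.09]]
rimS [[0.463, -0.153, 0.09], [0.461, -0.265, 0.09], [0.382, -0.262, 0.09], [0.383, -0.151, 0.09]]
tongue top [array([ 0.4676, -0.195 ,  0.216 ]), array([ 0.47  , -0.2214,  0.216 ])]
[ 0.42324907 -0.20742494 -0.02462374] [-0.6  0.1  1.  -0.5  0.3  0.1  0.9 -1.2  0.5 -0.2 -0.2 -0.6 -0.1 -0.3
  1.  -0.3 -2.1  0.6 -1.6  2.4]
[-0.6  0.1  1.  -0.5  0.3  0.1  0.9 -1.2  0.5 -0.2 -0.2 -0.6 -0.1 -0.3
  1.  -0.3 -2.1  0.6 -1.6  2.4]
```

```bash
cat > bar.py <<'E'
from h import *
import cv2
def prof(c,X,n=9):
    # dark-band centroid across predicted line, near given world points
    g=cv2.GaussianBlur(cv2.cvtColor(c["pixels"],cv2.COLOR_RGB2GRAY),(0,0),.5).astype(float)
    p=proj(c,X);d=p[-1]-p[0];nn=np.array([-d[1],d[0]])/np.hypot(*d);nn*=np.sign(nn[1]);out=[]
    k=np.arange(-n,n+.1,.25)
    for q in p:
        l=q+k[:,None]*nn; v=cv2.remap(g.astype(np.float32),l[:,0].astype(np.float32),l[:,1].astype(np.float32),1).ravel()
        w=np.clip(np.percentile(v,60)-15-v,0,None); j=w.argmax(); w[abs(k-k[j])>3.5]=0
        out.append((q+nn*(k*w).sum()/w.sum()))
    return np.array(out),nn
def fitbar(cs,x0=.632,y0=-.02,yaw=.185,lo=-.12,hi=.07,it=3):
    p=np.array([x0,yaw])
    for _ in range(it):
        ys=np.linspace(lo,hi,25)
        line=lambda p:np.c_[p[0]-np.tan(p[1])*(ys-y0),ys,0*ys+.179]
        m=[prof(c,line(p),6) for c in cs]
        f=lambda p:np.concatenate([((proj(c,line(p))-q)@n) for c,(q,n) in zip(cs,m)])
        p=least_squares(f,p,loss="soft_l1",f_scale=.5).x
    return p,f(p)
E
python3 - <<'E'
from bar import *
S,T=cal("side"),cal("top")
for n,cs in(("T",[T]),("S",[S]),("both",[S,T])):
    p,e=fitbar(cs);print(n,p,"rms",np.sqrt((e**2).mean()),np.round(e[::6],1))
E
```

```text
T [0.63781484 0.1719904 ] rms 0.06627525553341375 [ 0.1 -0.1 -0.1 -0.1 -0. ]
S [0.6329589  0.15309746] rms 0.27653188285876457 [ 0.   0.   0.4  0.5 -0.4]
both [0.63666313 0.16902842] rms 0.7808826199349502 [-1.4 -1.3 -0.2 -0.6 -1.   0.5  0.5  0.3  0.4]
```

```bash
cat >> h.py <<'E'
def quat(a,s=1):
    y=s*np.array([np.cos(a),np.sin(a),0]);z=np.array([0,0,-1.]);return Ro.from_matrix(np.c_[np.cross(y,z),y,z]).as_quat()
E
python3 - <<'E'
from h import *
import cv2
for s in(1,-1):
    print(s,[np.round(r.inverse_kinematics(p,quat(a,s)),2) for p,a in(((.467,-.2085,.173),-.024),((.62,-.033,.27),.172))])
p=state()["tool_pos"]; r.movel([p[0],p[1],.36],rate=.25)
s=min((1,-1),key=lambda s:abs(r.inverse_kinematics([.467,-.2085,.3],quat(-.024,s))[5]))
r.goto([.467,-.2085,.29],quat(-.024,s)); r.set_gripper(.05); r.movel([.467,-.2085,.235],rate=.15)
o=[]
for n in("side","top"):
    o.append(imaging.capture(n)["pixels"][:,:,::-1])
a=cv2.resize(o[0][150:350,230:430],None,fx=2,fy=2);b=cv2.resize(o[1][130:330,230:430],None,fx=2,fy=2)
cv2.imwrite("pics/g1.png",np.hstack([a,b]));st=state();print(s,st["time"],st["tool_pos"],st["finger_gap"])
E
```

```text
1 [array([-0.47, -0.24,  1.81, -0.  ,  1.57, -0.45]), array([-0.09, -0.01,  1.45, -0.  ,  1.7 , -0.27])]
-1 [array([-0.47, -0.24,  1.81, -0.  ,  1.57,  2.7 ]), array([-0.09, -0.01,  1.45, -0.  ,  1.7 ,  2.88])]
1 5.8 [ 0.46735473 -0.20868923  0.23635828] 0.04988876151458239
```

View pics/g1.png

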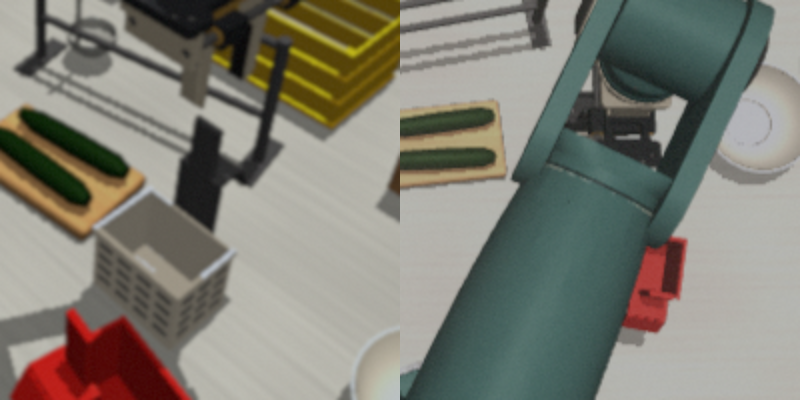

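The open fingers sit over the tongue: tips at crop (197,100) and (242,75), tongue top at (208,122). I'll descend, grip and lift.

```bash
python3 - <<'E'
from h import *
import cv2
print("hit",r.movel([.467,-.2085,.173],rate=.08,until_force=8))
r.set_gripper(0,40); st=state();print(st["tool_pos"],st["finger_gap"],st["finger_force"],st["ft_force"])
r.movel([.467,-.2085,.280],rate=.12)
st=state();print(st["time"],st["tool_pos"],st["finger_gap"],st["finger_force"],st["ft_force"],st["ft_torque"])
a=.172
# pose with hook over bar: hook point = tongue + .016 x', bar aim
h=np.array([.640,-.033]); q=h-.016*np.array([np.cos(a),np.sin(a)])
r.movel([q[0]-.08,q[1]-.03,.285],quat(a),rate=.15)
r.movel([q[0],q[1],.285],rate=.12); r.dwell(.3)
st=state();print(st["time"],st["tool_pos"],st["finger_gap"])
S=imaging.capture("side")["pixels"][:,:,::-1];T=imaging.capture("top")["pixels"][:,:,::-1]
cv2.imwrite("pics/side_h.png",S);cv2.imwrite("pics/h1.png",np.hstack([cv2.resize(S[80:260,220:400],None,fx=3,fy=3)]))
E
```

```text
hit False
[ 0.46686111 -0.20845486  0.17269635] 0.00773440263618286 39.98721957206726 [ 0.35894859 -0.30061688 -2.39959959]
8.5083 [ 0.46683368 -0.20840632  0.2790475 ] 0.007600975322807157 39.986470341682434 [ 0.022076    0.58449541 -2.72208595] [-0.05205915 -0.00093303 -0.04479636]
10.9 [ 0.62397037 -0.03590314  0.28527271] 0.007828907896966658
```

View pics/h1.png

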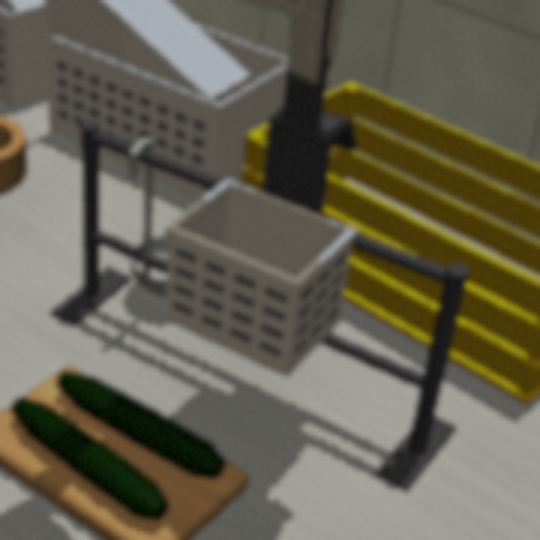

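```bash
python3 - <<'E'
from bar import *
import cv2
S,T=cal("side"),cal("top")
# basket pose now, from rim corners
sp=np.array([(297.3,140.7),(338.3,158.3),(316.7,172.7),(276,157.3)])
m=np.array([[.04,.055,.09],[.04,-.055,.09],[-.04,-.055,.09],[-.04,.055,.09]])
st=state();tp=np.array(st["tool_pos"]);z=tp[2]-.1727
f=lambda p:proj(S,m@(rz(p[2])@Ro.from_euler("xy",p[3:]).as_matrix()).T+[p[0],p[1],z])-sp
a=.172;b0=tp[:2]-.044*np.array([np.cos(a),np.sin(a)])
print("expected",b0,a,"err px",np.round(f([*b0,a,0,0]),1).tolist())
print("fit",least_squares(lambda p:f([*p,0,0]).ravel(),[*b0,a]).x)
for c,n in((S,"side0"),(T,"top0")):
    c["pixels"]=cv2.imread(f"pics/{n}.png")[:,:,::-1].copy()
def meas(c,z,x0=.638,yaw=.172):
    ys=np.linspace(-.14,.08,12);L=np.c_[x0-np.tan(yaw)*(ys+.02),ys,0*ys+z]
    q,n=prof(c,L,6); return np.round([ray(c,u,z)[0]+np.tan(yaw)*(ray(c,u,z)[1]+.02)-x0 for u in q],4)*1000
for c,n in((S,"S"),(T,"T")):
    for z in(.179,.069): print(n,z,meas(c,z))
E
```

```text
expected [ 0.58082926 -0.043316  ] 0.172 err px [[-0.5, -1.0], [0.2, -2.1], [3.3, 0.8], [1.0, -2.1]]
fit [ 0.57625424 -0.04436149  0.12813724]
S 0.179 [-6.7 -7.  -7.4 -6.7 -5.6 -3.4 -2.7 -2.9 -4.6 -4.8 -4.1 -4.3]
S 0.069 [4.9 5.2 5.1 4.5 4.6 5.  4.8 4.6 4.8 4.7 5.1 2.8]
T 0.179 [-0.5  0.2 -0.5 -0.2 -0.  -0.4 -0.2  0.2 -0.3 -0.3 -0.3  0.1]
T 0.069 [-2.3  1.9  1.9  1.6  2.   2.   1.9  1.9  1.8  2.   1.8  2.3]
```

```bash
python3 - <<'E'
from h import *
a=.172;u=np.array([np.cos(a),np.sin(a),0])
p=np.array(state()["tool_pos"]); f0=np.array(state()["ft_force"])
p[2]=.258; print("down hit",r.movel(p,rate=.06,until_force=4)); r.dwell(.2)
p0=np.array(state()["tool_pos"]);print(p0,state()["ft_force"],f0)
print("hit",r.movel(p0+.015*u,rate=.012,until_force=2.5))
st=state();p1=np.array(st["tool_pos"]);print("moved",(p1-p0)@u,p1,st["ft_force"],st["ft_torque"],st["finger_gap"],st["time"])
E
```

```text
down hit False
[ 0.62429094 -0.03581627  0.25841646] [-0.12534433  0.53385637 -2.64811323] [ 0.35271106 -1.14481296 -2.9069305 ]
hit True
moved 0.007190779145834368 [ 0.63136612 -0.03453094  0.25740957] [-1.66752438 -1.06888993 -0.9263382 ] [-0.16588053  0.55243645  0.0174155 ] 0.00754414000895568 12.6333
```

The strap touched the bar after 7 mm (6 mm expected), so the bar position holds. I'll back off 5 mm and lower.

```bash
python3 - <<'E'
from h import *
import cv2
a=.172;u=np.array([np.cos(a),np.sin(a),0])
p=np.array(state()["tool_pos"])-.005*u; p[2]=.258
r.movel(p,quat(a),rate=.03); r.dwell(.2); print(state()["ft_force"])
p[2]=.215; print("hit1",r.movel(p,rate=.05,until_force=6),state()["tool_pos"])
p[2]=.203; print("hit2",r.movel(p,rate=.02,until_force=3.5))
st=state();print(st["time"],st["tool_pos"],st["ft_force"],st["ft_torque"])
S=imaging.capture("side")["pixels"][:,:,::-1]
cv2.imwrite("pics/l1.png",cv2.resize(S[80:260,220:400],None,fx=3,fy=3))
E
```

```text
[ 0.66906972  0.47059963 -1.81292588]
hit1 False [ 0.62657728 -0.03541735  0.21544956]
hit2 True
14.6083 [ 0.6264045  -0.03541006  0.20709016] [-0.86696701  0.32703531  6.70531974] [-0.10730716  0.0824562  -0.0334813 ]
```

View pics/l1.png

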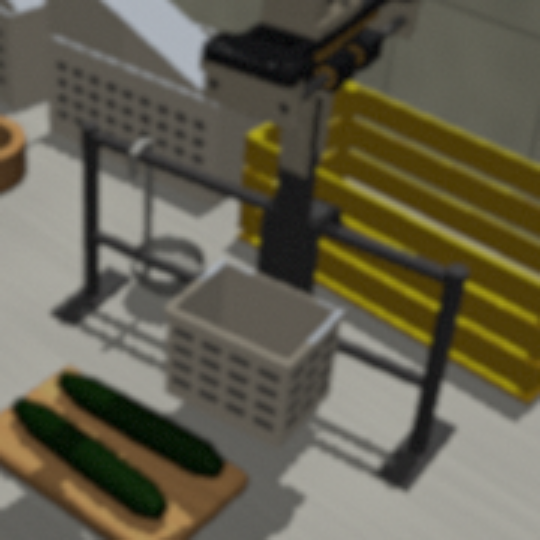

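Contact came at TCP z 0.207, against 0.208 predicted. The hook is seated on the bar at crop (320,212), mid free stretch. I'll release and retreat.

```bash
python3 - <<'E'
from h import *
import cv2
r.set_gripper(.04); r.dwell(.5)
p=np.array(state()["tool_pos"]);print(p,state()["ft_force"])
p[2]=.36; r.movel(p,rate=.12); r.movel([.42,.1,.40],rate=.2);r.dwell(.5)
S=cal("side");T=cal("top");st=state();print(st["time"],st["ft_force"])
a=cv2.resize(S["pixels"][90:230,230:400,::-1],None,fx=3,fy=3);cv2.imwrite("pics/f1.png",np.hstack([a]));cv2.imwrite("pics/f2.png",cv2.resize(T["pixels"][90:240,160:330,::-1],None,fx=3,fy=3))
E
```

```text
[ 0.62620328 -0.03535349  0.20632882] [-0.39496658 -0.01938194 -0.06036225]
19.3167 [0.15227414 0.36116023 0.73878838]
```

View pics/f1.png

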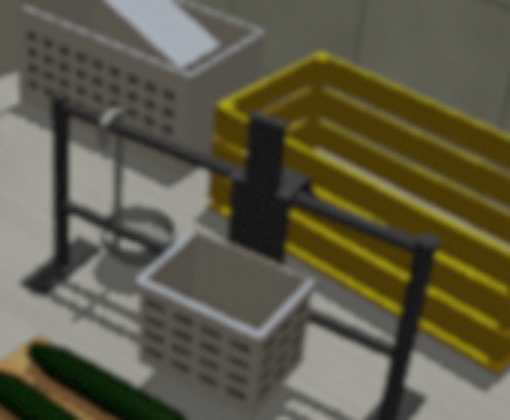

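View pics/f2.png

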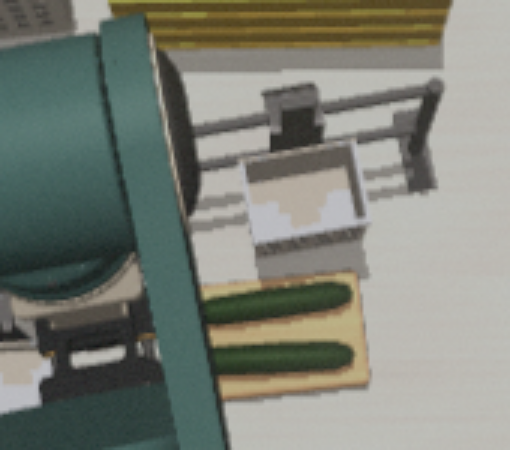

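The basket hangs upright and square to the bar, with its hook over the bar at crop (275,185) in the side view and (290,100) in the top view. The robot is clear of it, so I'm handing the job in.

```bash
python3 -c "
from plant import r
print(r.finish_job())"
```

```text
the job is handed in; nothing more can be done
None
```

The deep white basket hangs by its hook on the free stretch of the upper bar, upright and square to it; the shallow basket was not touched, and I handed the job in at about 19 s of the 40 s allowed.

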